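# Rack the washed cheese board and count it

### The job

Take the washed cheese board that leans in the draining stand and slide it down into the one empty slot of the drying rack until it stands fully home, lowering it all the way rather than letting it drop. Then count it: push the lever of the tally counter down to its stop and let it spring back. Do not disturb the boards already in the rack or the two small cheeses standing on the bench.

Things in the scene. Friction and masses are not known exactly. Their poses are not given: they have to be found in the camera images.
- board: The washed board to be racked: flat beech slab 200 mm wide, 140 high, 12 thick, 0.18 to 0.3 kg, the same either way round. Stands on a long edge in the draining stand, leaning back about 0.26 rad on its wire. Origin: centre of its lower long edge; x along the width, y across the thickness, z up its height (upper edge 140 mm along z).
- stand: The draining stand, fixed: steel drip tray 230 x 105 mm, a lip 16 mm high before the board's foot, and a wire back rest 8 mm thick that touches the board's back 85 mm up; above that both faces are free for fingers. Origin: centre of the underside; x along the board's width; the board leans towards +y.
- rack: The drying rack, fixed: steel frame, two white slotted cheeks, 230 (x) x 174 (y) x 110 mm high. Holds boards on edge along its x in four slots 45 mm apart along y; three are taken. Board ends go in grooves 15 mm wide, 12 deep, bottoms 208 mm apart; rib tops are rounded, grooves straight below 95 mm. Boards rest 20 mm above the table: home, the board's top is at 160. Origin: under its centre.
- free_slot (a point): The centre of the floor of the rack's one empty slot (22.5 mm from the rack's middle towards its +y, 20 mm above the table), where the middle of the board's lower edge comes to rest. Axes as the rack's: x along the slot, y across it, z up. There is 33 mm of free air between this board and each neighbour.
- board_b: A racked cheese board like the first, 200 x 140 x 12 mm. Its origin is the centre of its lower long edge; x along the 200 mm width, y across the thickness, z up along the height. Stands upright in a slot of the rack; not to be disturbed.
- board_c: A lower racked cheese board, 200 x 120 x 12 mm. Its origin is the centre of its lower long edge; x along the 200 mm width, y across the thickness, z up along the height. Stands upright in a slot of the rack; not to be disturbed.
- board_d: A racked cheese board like the first, 200 x 140 x 12 mm. Its origin is the centre of its lower long edge; x along the 200 mm width, y across the thickness, z up along the height. Stands upright in a slot of the rack; not to be disturbed.
- tally: The lever tally counter, fixed: aluminium housing 46 x 70 x 46 mm with four number wheels in its top, on a steel bench bracket; 132 mm high in all. Origin: centre of its foot on the table, x and y level, z up. The lever is on its -y side and points towards its -x; a small wing knob (reset, not used) is on its +y side.
- lever_hinge (a point): The lever's pivot, on the tally's -y side, 46 mm from its middle and 105 mm above the table. The axis is level, along the tally's y.
- lever_knob (a point): Centre of the black ball, 20 mm across, at the end of the lever, 80 mm from the pivot. At rest it is 150 mm above the table (66 mm out from the pivot towards the tally's -x, 45 mm above it); at the stop 89 mm above the table (78 mm out, 16 mm below the pivot).
- tally_lever (a joint): Angle of the sprung lever (rad): 0 at rest, where the lever points 0.6 rad above the level; grows as the ball is pushed down in an arc, to the stop at 0.8. A spring returns it to 0; the ball takes about 2 N to start and 6 N at the stop.
- truckle_a: A small cheese (upright cylinder, 84 mm across, 90 mm high, 0.55 kg) standing beyond the tally. Origin: centre of its underside. Not to be disturbed.
- truckle_b: A smaller cheese (upright cylinder, 72 mm across, 75 mm high, 0.35 kg) standing on the robot's side of the tally. Origin: centre of its underside. Not to be disturbed.
Mind the look-alikes: they are no part of the job. What is shaped like the tally but purple is not meant.

How it is judged:
By the outcome, as a careful person would: the job done as asked, in the order asked, and still so for the second after the job is handed in, with the robot touching nothing.
It also fails if it takes over 64 s, if anything falls off the work surface, if the arm or the gripper's body presses on something with over 40 N, if the wrist force passes 120 N, or if a joint passes its speed limit or range.

### The arm

A 7-joint arm with a two-finger parallel gripper is mounted at the origin on the work surface. World frame = base frame: x ahead of the robot, y to its left, z up, the work surface at z = 0. Lengths are in m, angles in rad, forces in N, time in s.
With the tool pointing down it reaches from about 0.4 to 0.85 m from the base axis. Payload 10.4 kg.
Tool frame: the origin (TCP) lies at the very end of the fingers, on their centre line; the grasp point (between the pads) lies 19 mm behind it; z points along the fingers, y is the line along which they close (so a half turn about z gives the same grasp; the last joint's range is limited). The gripper opens to 87 mm and grips with 3 to 60 N. Pads are 19 mm wide; open, the fingers measure 117 mm over their backs; the gripper's body (75 mm by 190 mm) begins 51 mm behind the grasp point.
Start: joints at [1.308, 0.332, -0.065, 1.46, 0.022, 1.35, -0.088], TCP at [0.148, -0.607, 0.192] pointing down, gripper open.
Joint ranges: [-2.6, 2.6], [-0.5, 2.12], [-1.47, 1.34], [0.16, 2.42], [-1.27, 4.41], [0.06, 2.06], [-2.6, 2.6]. Speed limits (rad/s): [2.22, 2.22, 2.79, 2.79, 3.14, 3.14, 3.14].

### API

Orientations are given as a unit quaternion [x, y, z, w].
In Python, from bench import bot gives the robot as it stands.
- The arm moves only by the tool arm_command, never from a script. Its argument "steps" is a list of rows, each an object with "dp": the shift along the tool's x, y, z scaled (see below), a list of three; "turn": the turn about the tool's z scaled (see below). A call has 1 to 8 rows; each row is the pose to reach, as a shift and turn from the pose commanded when the call began, along the tool's axes at that moment; what a row does not reach only later rows make up. The controller multiplies each number of a shift by 0.15 m and each number of a turn by 2 rad. A row lasts 1/10 s, in which the tool goes at most 50 mm and 8.59 degrees, less where a joint would pass 70% of its speed; a pose out of reach is approached as far as the arm can. A call with a number of a shift or a turn outside -1 to 1 is refused whole. A call with a gripper value outside its range is refused whole. "fingers" is the finger opening in mm, from 0 to 87, set as the call begins (left out, the last holds). The fingers move at their own pace and stop on an object; "newtons" is the grip in N (left out, the last holds). Time passes only in rows, so rows that repeat a pose let the fingers close. It gives the time, the measured TCP pose, the force, the opening and the grip force at its end, in the units of the state.
- bot.observe(): the state, without advancing time (a new reading comes with each control period).
- bot.capture(name): name is "side" or "top" or "wrist"; returns the picture (420x560x3 uint8, red, green, blue); there is no depth.
- bot.camera_info(name): a dict with "vertical_fov" (degrees; the focal length in pixels is half the picture's height over the tangent of half this angle, whatever the lens; pixels are square), "cx", "cy" (the principal point, pixels), "R" (3x3) and "t" (3): a world point X has camera coordinates R X + t; the wrist camera has in their place "tool_from_camera" (4x4, takes a point from camera to tool coordinates, whose origin is the TCP and whose axes are the flange's). Camera axes: x right, y down, z forward; pixel columns grow to the right and rows downward; lengths in m; the calibration is good to about 2 mm. A picture is of the moment at which its call begins: read the wrist's pose just before it. camera_info takes no time and is no camera call.
- bot.hand_in(): hands the job in; it is judged then, once.
Trained networks look in the newest picture that a camera, given by its name, has taken for a name from the list of things; names that differ only in an ending like _2 or _b are one class to them, and where a whole thing is asked for, a point or a joint stands for the part that bears it (a point fixed in the world has none). Each returns a list of dicts, best first, with "score" (0 to 1); they miss things now and then, are a little off and sometimes report something else, mostly with a low value. They report only what shows in the picture. A call takes as long as a camera call. They do not tell look-alikes from the thing itself.
- bot.recognise(label, camera): "uv" ([column, row] in pixels, amid what is visible of it).
- bot.trace(label, camera): "region" (420x560 bool, what is visible of it) and "uv" ([column, row] in pixels, amid what is visible of it).
The state is a dict: "t": time; "joints": joint angles; "joint_velocities": joint speeds; "effort": joint torques, N m; "position": TCP position; "tool_rot": TCP orientation; "wrist_force": force on the tool from outside, world axes, zero at the start; "ft_torque": the same for the moment, N m; "gripper_width": finger opening in m; "finger_force": force on a finger pad.
Only numpy, scipy, OpenCV 4.12 (cv2) and the standard library are available. Lean on these libraries where they do the work, as an engineer would, in place of code of your own. Each camera call takes 0.05 s, during which the arm holds its last target. There are 200 camera calls.

## Working session

There is one attempt and no reset: what is moved stays moved. The work goes in short steps, Python scripts to look and compute and a tool call to move; the robot and the scene stay as the last step left them, time stands still between calls to the robot, and variables do not carry over. Pictures are saved under pics/ and viewed, at most 10 in all, crops included, and the job is handed in when it is done.

Besides the shell and the picture viewer there is one more tool, called after ">>>" by a JSON object that holds its "fn" and its "kwargs", one argument or row to a line. arm_command: Moves the arm, as the interface text tells. Shifts and turns lie within -1 to 1; 1 stands for 0.15 m of shift or 2 rad of turn. Its arguments: {"type":"object","properties":{"steps":{"type":"array"},"fingers":{"type":"number"},"newtons":{"type":"number"}},"required":["steps"]}

```bash
mkdir -p pics; ls
python3 - <<'E'
from bench import bot
import cv2,numpy as np
o=bot.observe(); print({k:np.round(v,3).tolist() for k,v in o.items()})
for c in("side","top"):
    im=bot.capture(c); cv2.imwrite(f"pics/{c}0.png",im[:,:,::-1]); i=bot.camera_info(c); print(c,i)
    for l in["board","stand","rack","tally","lever_knob","truckle_a"]:
        print(l,[(np.round(d["uv"]).tolist(),round(d["score"],2)) for d in bot.recognise(l,c)[:5]])
print(bot.camera_info("wrist"))
E
```

```text
pics
{'t': 0.0, 'joints': [1.308, 0.333, -0.065, 1.461, 0.022, 1.35, -0.088], 'joint_velocities': [0.001, 0.001, 0.001, -0.002, -0.001, 0.001, 0.0], 'effort': [-0.0, -62.326, 0.024, -38.989, -0.061, 0.04, 0.0], 'position': [0.148, -0.607, 0.191], 'tool_rot': [0.993, 0.12, -0.0, -0.001], 'wrist_force': [-0.804, 0.32, -0.386], 'ft_torque': [-0.046, 0.001, -0.021], 'finger_force': 0.0, 'gripper_width': 0.087}
side {'vertical_fov': 47.5761339836404, 'cx': 269.9477276226887, 'cy': 210.93062817752218, 'R': array([[-0.79707443, -0.60385409,  0.00570832],
       [-0.37792905,  0.49144094, -0.78463713],
       [ 0.47100105, -0.62757153, -0.61992902]]), 't': array([0.39865955, 0.31860152, 1.17305176])}
board [([319.0, 184.0], 0.89), ([208.0, 260.0], 0.85), ([186.0, 282.0], 0.77)]
stand [([314.0, 209.0], 0.7), ([257.0, 230.0], 0.59)]
rack [([203.0, 315.0], 0.67), ([256.0, 231.0], 0.25)]
tally [([390.0, 198.0], 0.64), ([254.0, 233.0], 0.6)]
lever_knob [([277.0, 209.0], 0.57), ([204.0, 317.0], 0.37)]
truckle_a [([207.0, 218.0], 0.91), ([286.0, 260.0], 0.78), ([206.0, 262.0], 0.53)]
top {'vertical
[... 340 characters left out ...]
1.0, 204.0], 0.9), ([371.0, 197.0], 0.73)]
stand [([362.0, 202.0], 0.69)]
rack [([151.0, 207.0], 0.64)]
tally [([414.0, 278.0], 0.84), ([267.0, 195.0], 0.6)]
lever_knob [([433.0, 293.0], 0.72)]
truckle_a [([255.0, 137.0], 0.93), ([259.0, 237.0], 0.61)]
{'vertical_fov': 68.12220418101259, 'cx': 281.1512758072275, 'cy': 206.0521286354651, 'tool_from_camera': array([[-7.97714705e-04, -9.69724327e-01, -2.44200927e-01,
         6.55381659e-02],
       [ 9.99999171e-01, -1.02041522e-03,  7.85449199e-04,
         1.35061954e-04],
       [-1.01085554e-03, -2.44200098e-01,  9.69724337e-01,
        -1.91587401e-01],
       [ 0.00000000e+00,  0.00000000e+00,  0.00000000e+00,
         1.00000000e+00]])}
```

View pictures.

View pics/side0.png

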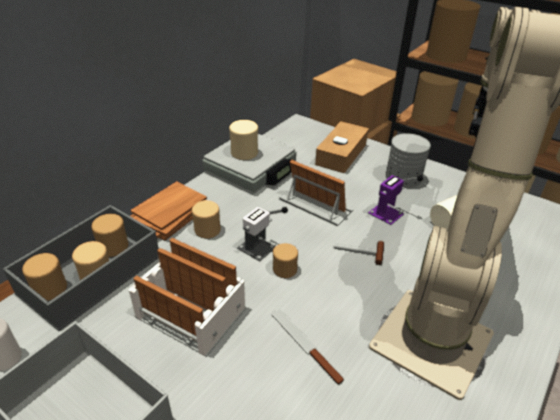

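View pics/top0.png

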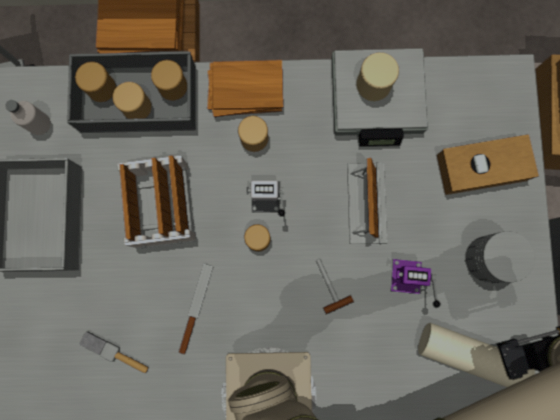

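```bash
cat > h.py <<'E'
from bench import bot
import numpy as np,cv2
from scipy.spatial.transform import Rotation as Ro
def cam(name,o=None):
    """K,R,t with world->camera"""
    i=bot.camera_info(name); f=210/np.tan(np.radians(i["vertical_fov"]/2))
    K=np.array([[f,0,i["cx"]],[0,f,i["cy"]],[0,0,1]])
    if name!="wrist": return K,np.array(i["R"]),np.array(i["t"])
    o=o or bot.observe(); T=np.eye(4); T[:3,:3]=Ro.from_quat(o["tool_rot"]).as_matrix(); T[:3,3]=o["position"]
    W=np.linalg.inv(T@np.array(i["tool_from_camera"])); return K,W[:3,:3],W[:3,3]
def proj(c,X):
    K,R,t=c; p=(np.atleast_2d(X)@R.T+t)@K.T; return p[:,:2]/p[:,2:]
def tri(cs,uvs):
    A=[];b=[]
    for (K,R,t),uv in zip(cs,uvs):
        d=R.T@np.linalg.inv(K)@[*uv,1]; d/=np.linalg.norm(d); P=np.eye(3)-np.outer(d,d); A.append(P); b.append(P@(-R.T@t))
    X=np.linalg.lstsq(np.vstack(A),np.hstack(b),rcond=None)[0]
    return X,[np.round(proj(c,X)[0]-u,1).tolist() for c,u in zip(cs,uvs)]
def plane(c,uv,z):
    K,R,t=c; d=R.T@np.linalg.inv(K)@[*uv,1]; C=-R.T@t; return C+d*(z-C[2])/d[2]
def togo(target,yaw=None):
    """shift in tool axes scaled, turn scaled"""
    o=bot.observe(); M=Ro.from_quat(o["tool_rot"]).as_matrix(); y=np.arctan2(M[1,0],M[0,0])
    print("pos",np.round(o["position"],4),"yaw",round(y,4),"dp",np.round(M.T@(np.array(target)-o["position"])/.15,3),"turn",None if yaw is None else round(-(yaw-y)/2,4),"t",round(o["t"],2))
E
python3 - <<'E'
from h import *
s,t=cam("side"),cam("top")
for n,a,b in[("board",(319,184),(371,197)),("knob",(284,210),(282,212)),("tally",(257,225),(264,195)),("truA",(207,218),(255,137)),("truB",(286,260),(258,237))]:
    X,e=tri([s,t],[a,b]); print(n,X.round(3),e)
for z in(0,.16): print(z,[plane(t,u,z).round(3).tolist() for u in[(145,205),(145,160),(145,243)]])
togo([.5,-.24,.4],0)
E
```

```text
board [ 0.527 -0.291  0.083] [[-1.7, -0.3], [1.0, 1.8]]
knob [ 0.488 -0.047  0.145] [[-0.1, -0.0], [0.1, 0.1]]
tally [0.544 0.001 0.093] [[0.7, 0.1], [-0.4, -0.7]]
truA [0.719 0.026 0.048] [[1.2, 0.3], [-0.8, -1.1]]
truB [0.432 0.019 0.034] [[-0.8, -0.1], [0.4, 0.7]]
0 [[0.535, 0.345, 0.0], [0.667, 0.347, 0.0], [0.426, 0.343, 0.0]]
0.16 [[0.511, 0.304, 0.16], [0.629, 0.306, 0.16], [0.413, 0.303, 0.16]]
pos [ 0.1485 -0.6071  0.1917] yaw 0.2398 dp [ 2.858 -1.821 -1.389] turn 0.1199 t 0.7
```

>>> {"fn": "arm_command", "kwargs": {
  "steps": [
    {"dp": [0.3,-0.2,-0.5],"turn": 0.06},
    {"dp": [0.6,-0.5,-0.9],"turn": 0.12},
    {"dp": [0.9,-0.8,-1.0],"turn": 0.12},
    {"dp": [1,-1,-1],"turn": 0.12},
    {"dp": [1,-1,-1],"turn": 0.12},
    {"dp": [1,-1,-1],"turn": 0.12}
  ],
  "fingers": 60
}}

```text
t: 1.3
position: [0.2618, -0.4225, 0.3447]
tool_rot: [1.0, 0.003, 0.002, 0.002]
wrist_force: [0.3, -0.1, -0.2]
gripper_width: 0.0608
finger_force: 0.0
```

```bash
python3 -c "
from h import *
togo([.50,-.28,.4],0)"
```

```text
pos [ 0.2618 -0.4225  0.3447] yaw 0.0053 dp [ 1.594 -0.941 -0.367] turn 0.0026 t 1.3
```

>>> {"fn": "arm_command", "kwargs": {
  "steps": [
    {"dp": [0.3,-0.2,-0.2]},
    {"dp": [0.6,-0.4,-0.36]},
    {"dp": [0.8,-0.55,-0.36]},
    {"dp": [1,-0.7,-0.36]},
    {"dp": [1,-0.94,-0.36]},
    {"dp": [1,-0.94,-0.36]}
  ]
}}

```text
invalid input at $.steps[0]: expected keys dp, turn
```

>>> {"fn": "arm_command", "kwargs": {
  "steps": [
    {"dp": [0.3,0,0]},
    {"dp": [0.55,0,0]},
    {"dp": [0.55,0,0]},
    {"dp": [0.55,0,0]},
    {"dp": [0.55,0,0]}
  ]
}}

```text
invalid input at $.steps[0]: expected keys dp, turn
```

Run:
```python
from h import *
import pickle
o=bot.observe(); im=bot.capture("wrist"); cv2.imwrite("pics/w1.png",im[:,:,::-1])
b=bot.trace("board","wrist"); s=bot.recognise("stand","wrist")
print([(d["uv"],d["score"],int(d["region"].sum())) for d in b],s)
pickle.dump((o,[d["region"] for d in b]),open("w1.pkl","wb"))
togo([.52,-.28,.4],0)
```

```text
[([183.8, 27.3], 0.98, 3526)] [{'uv': [216.0, 57.7], 'score': 0.82}]
pos [ 0.2588 -0.4258  0.3422] yaw 0.0011 dp [ 1.742 -0.969 -0.386] turn 0.0005 t 1.45
```

View pics/w1.png

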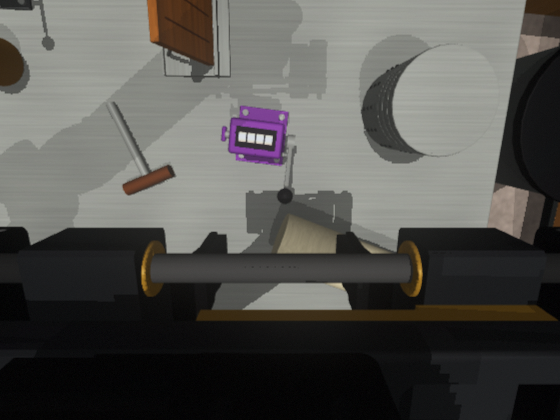

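The move was refused (turn required). The picture shows the purple look-alike at (258,135) and the board at the top edge (182,25).

>>> {"fn": "arm_command", "kwargs": {
  "steps": [
    {"dp": [0.3,-0.2,-0.2],"turn": 0},
    {"dp": [0.5,-0.4,-0.36],"turn": 0},
    {"dp": [0.7,-0.6,-0.36],"turn": 0},
    {"dp": [0.7,-0.9,-0.36],"turn": 0},
    {"dp": [0.7,-0.94,-0.36],"turn": 0},
    {"dp": [0.7,-0.94,-0.36],"turn": 0},
    {"dp": [0.7,-0.94,-0.36],"turn": 0}
  ]
}}

```text
t: 2.15
position: [0.3625, -0.2869, 0.3949]
tool_rot: [1.0, -0.002, -0.001, -0.0]
wrist_force: [0.0, 0.2, 0.1]
gripper_width: 0.0599
finger_force: 0.0
```

Run:
```python
from h import *
import pickle
o=bot.observe(); im=bot.capture("wrist"); cv2.imwrite("pics/w2.png",im[:,:,::-1])
b=bot.trace("board","wrist"); s=bot.recognise("stand","wrist")
print([(d["uv"],d["score"],int(d["region"].sum())) for d in b],s)
pickle.dump((o,[d["region"] for d in b]),open("w2.pkl","wb"))
togo([.52,-.28,.4],0)
```

```text
[([281.6, 65.0], 0.95, 3937)] [{'uv': [266.0, 73.7], 'score': 0.85}]
pos [ 0.3629 -0.2864  0.3951] yaw -0.003 dp [ 1.047 -0.046 -0.034] turn -0.0015 t 2.3
```

View pics/w2.png

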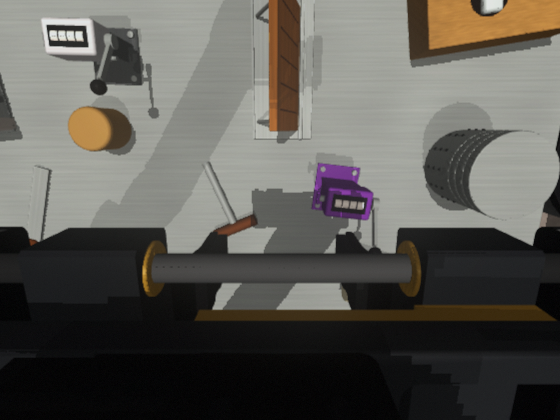

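Board (285,65) leans left (+y world), wire on its left; silver tally (68,37) with knob (98,87); purple look-alike (345,190). Move on so the whole board shows.

>>> {"fn": "arm_command", "kwargs": {
  "steps": [
    {"dp": [0.3,0,0],"turn": 0},
    {"dp": [0.5,0,0],"turn": 0},
    {"dp": [0.5,0,0],"turn": 0},
    {"dp": [0.5,0,0],"turn": 0},
    {"dp": [0.5,0,0],"turn": 0}
  ]
}}

```text
t: 2.8
position: [0.4377, -0.2857, 0.3957]
tool_rot: [1.0, -0.001, -0.0, 0.0]
wrist_force: [-0.2, 0.0, -0.1]
gripper_width: 0.0598
finger_force: 0.0
```

```bash
cat > fit.py <<'E'
from h import *
from scipy.optimize import minimize
def corners(p,h=.14):
    """p: x,y,z of lower edge centre, yaw, lean toward local +y"""
    B=np.array([[sx*.1,sy*.006,sz*h] for sx in(-1,1) for sy in(-1,1) for sz in(0,1)])
    return Ro.from_euler("ZX",[p[3],-p[4]]).apply(B)+p[:3]
def fit(views,p0,h=.14):
    """views: (cam,mask,rowlimit)"""
    def cost(p):
        s=0
        for c,m,lim in views:
            a=np.zeros(m.shape,np.uint8); q=cv2.convexHull(proj(c,corners(p,h)).astype(np.float32))
            cv2.fillConvexPoly(a,np.round(q*16).astype(np.int32),1,shift=4); a=a.astype(bool); a[lim:]=0; mm=m.copy(); mm[lim:]=0
            s+=1-(a&mm).sum()/max(1,(a|mm).sum())
        return s/len(views)
    p=np.array(p0,float)
    for k in range(4):
        S=np.vstack([p]+[p+d for d in np.diag([.012,.012,.012,.05,.05])*(-1)**k/(k+1)])
        p=minimize(cost,p,method="Nelder-Mead",options=dict(initial_simplex=S,maxiter=400,xatol=1e-5,fatol=1e-5)).x
    return p,cost(p)
E
python3 - <<'E'
from fit import *
import pickle
o=bot.observe(); im=bot.capture("wrist"); cv2.imwrite("pics/w3.png",im[:,:,::-1])
b=bot.trace("board","wrist"); print([(d["uv"],d["score"],int(d["region"].sum())) for d in b])
for l in("lever_knob","tally"): print(l,bot.recognise(l,"wrist")[:3])
pickle.dump((o,[d["region"] for d in b]),open("w3.pkl","wb"))
V=[(cam("wrist",o),b[0]["region"],225)]
o2,r2=pickle.load(open("w2.pkl","rb")); V.append((cam("wrist",o2),r2[0],225))
for c in("top","side"):
    bot.capture(c); d=[x for x in bot.trace("board",c) if np.hypot(*(np.array(x["uv"])-{"top":(371,197),"side":(319,184)}[c]))<12]
    print(c,len(d)); 
    if d: V.append((cam(c),d[0]["region"],420))
pickle.dump(V,open("V.pkl","wb"))
p0=[.53,-.30,.01,0,.26]
for W in(V,V[:2],V[:1],V[2:]):
    p,c=fit(W,p0); print(p.round(4),round(c,3), "top",(corners(p)[[1,3,5,7]].mean(0)).round(4))
togo([.53,-.27,.4],0)
E
```

```text
[([284.5, 111.0], 0.97, 3861), ([0.0, 157.0], 0.56, 68)]
lever_knob [{'uv': [111.4, 125.6], 'score': 0.85}]
tally [{'uv': [111.0, 101.9], 'score': 0.92}, {'uv': [332.0, 225.9], 'score': 0.68}, {'uv': [267.2, 112.2], 'score': 0.18}]
top 0
side 1
[ 0.525  -0.3126  0.0014 -0.0092  0.2496] 0.088 top [ 0.5254 -0.278   0.137 ]
[ 0.5237 -0.3127 -0.0041 -0.0084  0.2505] 0.022 top [ 0.524  -0.278   0.1315]
[ 0.5224 -0.3116 -0.0038 -0.0167  0.2371] 0.026 top [ 0.5229 -0.2787  0.1323]
[ 0.5241 -0.311   0.0096 -0.0352  0.311 ] 0.163 top [ 0.5256 -0.2682  0.1429]
pos [ 0.4384 -0.2849  0.3959] yaw -0.0005 dp [ 0.611 -0.1   -0.028] turn -0.0002 t 3.2
```

>>> {"fn": "arm_command", "kwargs": {
  "steps": [
    {"dp": [0.3,0.14,0.2],"turn": 0.004},
    {"dp": [0.57,0.14,0.4],"turn": 0.004},
    {"dp": [0.57,0.14,0.7],"turn": 0.004},
    {"dp": [0.57,0.14,0.97],"turn": 0.004},
    {"dp": [0.57,0.14,0.97],"turn": 0.004},
    {"dp": [0.57,0.14,0.97],"turn": 0.004},
    {"dp": [0.57,0.14,0.97],"turn": 0.004}
  ],
  "fingers": 86
}}

```text
t: 3.9
position: [0.5251, -0.3065, 0.2535]
tool_rot: [1.0, -0.004, 0.002, 0.001]
wrist_force: [0.2, 0.6, 0.3]
gripper_width: 0.086
finger_force: 0.0
```

```bash
python3 -c "
from h import *
togo([.524,-.306,.102],-.009)"
```

```text
pos [ 0.5251 -0.3065  0.2535] yaw -0.0086 dp [-0.011 -0.006  1.01 ] turn 0.0002 t 3.9
```

>>> {"fn": "arm_command", "kwargs": {
  "steps": [
    {"dp": [0,0,0.3],"turn": 0},
    {"dp": [0,0,0.6],"turn": 0},
    {"dp": [0,0,0.8],"turn": 0},
    {"dp": [0,0,0.9],"turn": 0},
    {"dp": [0,0,1.0],"turn": 0},
    {"dp": [0,0,1.0],"turn": 0},
    {"dp": [0,0,1.0],"turn": 0}
  ]
}}

```text
t: 4.6
position: [0.525, -0.3063, 0.1018]
tool_rot: [1.0, -0.004, 0.001, 0.001]
wrist_force: [0.6, -0.2, 0.1]
gripper_width: 0.0856
finger_force: 0.0
```

>>> {"fn": "arm_command", "kwargs": {
  "steps": [
    {"dp": [0,0,0],"turn": 0},
    {"dp": [0,0,0],"turn": 0},
    {"dp": [0,0,0],"turn": 0},
    {"dp": [0,0,0],"turn": 0},
    {"dp": [0,0,0],"turn": 0},
    {"dp": [0,0,0],"turn": 0},
    {"dp": [0,0,0],"turn": 0},
    {"dp": [0,0,0],"turn": 0}
  ],
  "fingers": 0,
  "newtons": 25
}}

```text
t: 5.4
position: [0.524, -0.3058, 0.1001]
tool_rot: [1.0, -0.004, -0.0, 0.0]
wrist_force: [-0.2, 0.6, -0.0]
gripper_width: 0.0297
finger_force: 0.0
```

Run:
```python
from h import *
im=bot.capture("side"); cv2.imwrite("pics/s1.png",cv2.resize(im[110:260,230:430],(800,600))[:,:,::-1])
togo([.524,-.306,.102],-.009); o=bot.observe(); print(o["gripper_width"],o["finger_force"],o["wrist_force"])
```

```text
pos [ 0.5241 -0.3059  0.1001] yaw -0.0082 dp [-0.     0.001 -0.012] turn 0.0004 t 5.45
0.026080688734679842 0.0064100852114279405 [-0.541115   -0.08344123  1.68350235]
```

View pics/s1.png

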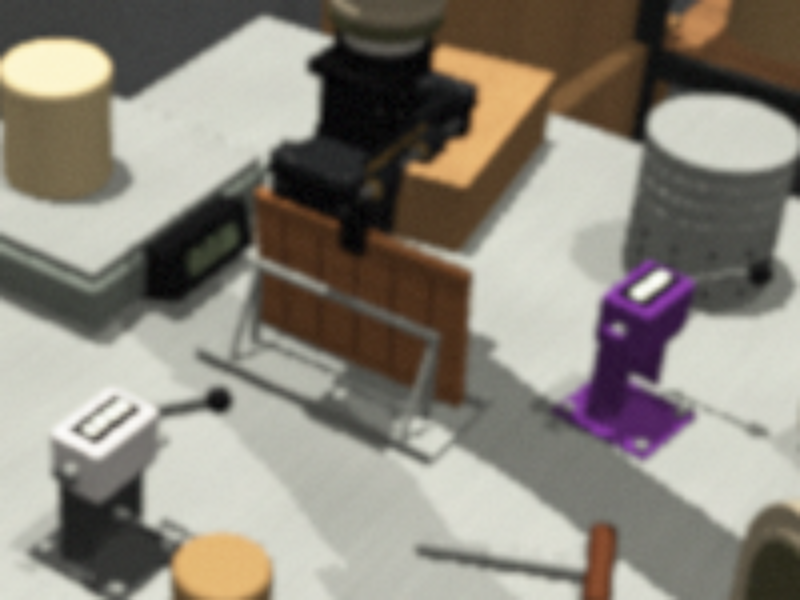

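The crop shows the board nearly upright between the fingers (finger at (350,235)), wire behind it; silver tally at (105,430), purple one at (630,360). Keep closing.

>>> {"fn": "arm_command", "kwargs": {
  "steps": [
    {"dp": [0,0,0],"turn": 0},
    {"dp": [0,0,0],"turn": 0},
    {"dp": [0,0,0],"turn": 0},
    {"dp": [0,0,0],"turn": 0},
    {"dp": [0,0,0],"turn": 0}
  ],
  "fingers": 0,
  "newtons": 40
}}

```text
t: 5.95
position: [0.524, -0.3059, 0.1002]
tool_rot: [1.0, -0.004, -0.0, 0.0]
wrist_force: [-0.3, 0.2, 0.0]
gripper_width: 0.0116
finger_force: 39.8
```

>>> {"fn": "arm_command", "kwargs": {
  "steps": [
    {"dp": [0,0,-0.05],"turn": 0},
    {"dp": [0,0,-0.15],"turn": 0},
    {"dp": [0,0,-0.3],"turn": 0},
    {"dp": [0,0,-0.5],"turn": 0},
    {"dp": [0,0,-0.7],"turn": 0},
    {"dp": [0,0,-0.9],"turn": 0},
    {"dp": [0,0,-1],"turn": 0},
    {"dp": [0,0,-1],"turn": 0}
  ]
}}

```text
t: 6.75
position: [0.5251, -0.3062, 0.2529]
tool_rot: [1.0, -0.004, 0.002, 0.001]
wrist_force: [0.1, -0.3, -2.9]
gripper_width: 0.0113
finger_force: 39.8
```

>>> {"fn": "arm_command", "kwargs": {
  "steps": [
    {"dp": [0,0,-0.3],"turn": 0},
    {"dp": [0,-0.1,-0.6],"turn": 0},
    {"dp": [0,-0.3,-0.8],"turn": 0},
    {"dp": [-0.1,-0.6,-0.85],"turn": 0},
    {"dp": [-0.3,-0.9,-0.85],"turn": 0},
    {"dp": [-0.4,-1,-0.85],"turn": 0}
  ]
}}

```text
t: 7.35
position: [0.4643, -0.151, 0.3768]
tool_rot: [1.0, -0.002, -0.0, -0.0]
wrist_force: [0.5, 0.2, -1.0]
gripper_width: 0.0118
finger_force: 39.8
```

>>> {"fn": "arm_command", "kwargs": {
  "steps": [
    {"dp": [-0.1,-0.3,0],"turn": 0},
    {"dp": [-0.2,-0.6,0],"turn": 0},
    {"dp": [-0.3,-0.9,0],"turn": 0},
    {"dp": [-0.3,-1,0],"turn": 0}
  ]
}}

```text
t: 7.75
position: [0.4198, -0.0003, 0.3771]
tool_rot: [1.0, -0.001, -0.0, 0.0]
wrist_force: [0.2, -0.9, -0.8]
gripper_width: 0.0118
finger_force: 39.8
```

>>> {"fn": "arm_command", "kwargs": {
  "steps": [
    {"dp": [0,-0.3,0],"turn": 0},
    {"dp": [0,-0.6,0],"turn": 0},
    {"dp": [0,-0.9,0],"turn": 0},
    {"dp": [0,-1,0],"turn": 0},
    {"dp": [0,-1,0],"turn": 0},
    {"dp": [0,-1,0],"turn": 0},
    {"dp": [0,-1,0],"turn": 0}
  ]
}}

```text
t: 8.45
position: [0.4229, 0.1435, 0.377]
tool_rot: [1.0, -0.005, -0.001, 0.0]
wrist_force: [-0.1, -0.9, -0.8]
gripper_width: 0.0119
finger_force: 39.9
```

Run:
```python
from h import *
import pickle
o=bot.observe(); im=bot.capture("wrist"); cv2.imwrite("pics/w4.png",im[:,:,::-1])
b=bot.trace("board","wrist"); r=bot.trace("rack","wrist")
print([(np.round(d["uv"]),d["score"],int(d["region"].sum())) for d in b+r])
pickle.dump((o,im,b,r),open("w4.pkl","wb"))
togo([.52,.31,.38],0)
```

```text
[(array([282., 158.]), 0.89, 5792), (array([183.,  88.]), 0.89, 5091), (array([217.,  88.]), 0.83, 3873), (array([129.,  99.]), 0.71, 6080), (array([166.,  87.]), 0.83, 6954)]
pos [0.4229 0.144  0.3774] yaw -0.0101 dp [ 0.636 -1.113 -0.017] turn -0.005 t 8.6
```

View pics/w4.png

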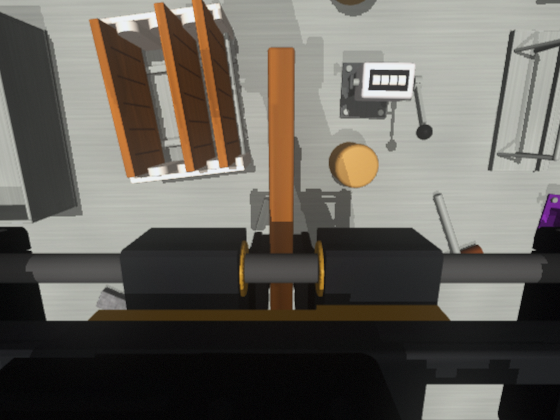

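The picture shows the held board at column 282 (straight), rack left with its empty slot between boards at (130,100) and (183,88), cheeks near rows 20 and 170; silver tally (388,80), knob (424,131). I extract the boards' bright top faces.

```bash
cat > rack.py <<'E'
from h import *
def tops(o,im,lo=0,hi=262,rows=225):
    """min-area rectangles of bright orange top faces"""
    hsv=cv2.cvtColor(im,cv2.COLOR_RGB2HSV); m=((hsv[...,0]<18)&(hsv[...,1]>150)&(hsv[...,2]>135)).astype(np.uint8)
    m[rows:]=0; m[:,hi:]=0; m[:,:lo]=0
    m=cv2.morphologyEx(m,cv2.MORPH_OPEN,np.ones((3,3),np.uint8))
    n,l,st,_=cv2.connectedComponentsWithStats(m); out=[]
    for i in range(1,n):
        if st[i,4]<300: continue
        (c,wh,a)=cv2.minAreaRect(np.argwhere(l==i)[:,::-1].astype(np.float32)); P=cv2.boxPoints((c,wh,a)); P=P[np.argsort(P[:,1])]
        out.append(((P[0]+P[1])/2,(P[2]+P[3])/2,min(wh),st[i,4]))
    return out
E
python3 - <<'E'
from rack import *
import pickle
o,im,b,r=pickle.load(open("w4.pkl","rb")); c=cam("wrist",o)
for a,d,w,n in tops(o,im):
    for z in(.16,.14):
        A,D=plane(c,a,z),plane(c,d,z); v=A-D; print(np.round(a),np.round(d),round(w,1),n,z,((A+D)/2).round(4),"yaw",np.arctan2(v[1],v[0]).round(4),"len",np.linalg.norm(v).round(4))
E
```

```text
[196.  -1.] [223. 167.] 9.3 1472 0.16 [0.537  0.2288 0.16  ] yaw 0.1032 len 0.1953
[196.  -1.] [223. 167.] 9.3 1472 0.14 [0.5393 0.233  0.14  ] yaw 0.1032 len 0.2049
[158.   3.] [190. 171.] 9.1 1461 0.16 [0.533  0.2733 0.16  ] yaw 0.104 len 0.197
[158.   3.] [190. 171.] 9.1 1461 0.14 [0.5352 0.2797 0.14  ] yaw 0.104 len 0.2067
[93. 19.] [131. 176.] 8.1 1273 0.16 [0.5219 0.3517 0.16  ] yaw 0.1074 len 0.1874
[93. 19.] [131. 176.] 8.1 1273 0.14 [0.5235 0.3619 0.14  ] yaw 0.1074 len 0.1965
```

>>> {"fn": "arm_command", "kwargs": {
  "steps": [
    {"dp": [0.25,-0.2,0],"turn": 0},
    {"dp": [0.25,-0.2,0],"turn": 0},
    {"dp": [0.25,-0.2,0],"turn": 0},
    {"dp": [0.25,-0.2,0],"turn": 0},
    {"dp": [0.25,-0.2,0],"turn": 0}
  ]
}}

```text
t: 9.1
position: [0.4601, 0.1744, 0.3784]
tool_rot: [1.0, -0.004, 0.001, 0.001]
wrist_force: [-0.1, 0.1, -1.5]
gripper_width: 0.0116
finger_force: 40.0
```

Run:
```python
from rack import *
import pickle
o=bot.observe(); im=bot.capture("wrist"); pickle.dump((o,im),open("w5.pkl","wb")); c=cam("wrist",o)
cv2.imwrite("pics/w5.png",cv2.resize(im[15:225,90:370],(800,600),interpolation=cv2.INTER_CUBIC)[:,:,::-1])
for a,d,w,n in tops(o,im,hi=270):
    for z in(.16,.14):
        A,D=plane(c,a,z),plane(c,d,z); v=A-D; print(np.round(a),np.round(d),round(w,1),n,z,((A+D)/2).round(4),"yaw",np.arctan2(v[1],v[0]).round(4),"len",np.linalg.norm(v).round(4))
# held board top face
hsv=cv2.cvtColor(im,cv2.COLOR_RGB2HSV); m=((hsv[...,0]<18)&(hsv[...,1]>150)&(hsv[...,2]>135)); m[:,:262]=0;m[:,305:]=0;m[225:]=0
q=np.argwhere(m); print("held",q.min(0),q.max(0),[(r,q[q[:,0]==r][:,1].min(),q[q[:,0]==r][:,1].max()) for r in(60,100,150,190,210) if (q[:,0]==r).any()])
print(o["position"],o["tool_rot"])
```

```text
[224.  34.] [248. 194.] 8.6 1355 0.16 [0.538  0.2289 0.16  ] yaw 0.1088 len 0.1968
[224.  34.] [248. 194.] 8.6 1355 0.14 [0.5387 0.2316 0.14  ] yaw 0.1088 len 0.2064
[188.  39.] [215. 198.] 8.9 1323 0.16 [0.5335 0.2735 0.16  ] yaw 0.1029 len 0.1964
[188.  39.] [215. 198.] 8.9 1323 0.14 [0.5338 0.2784 0.14  ] yaw 0.1029 len 0.206
[123.  52.] [156. 202.] 8.0 1184 0.16 [0.5238 0.3531 0.16  ] yaw 0.1088 len 0.1868
[123.  52.] [156. 202.] 8.0 1184 0.14 [0.5237 0.3619 0.14  ] yaw 0.1088 len 0.196
held [ 47 268] [222 293] [(60, np.int64(269), np.int64(293)), (100, np.int64(269), np.int64(292)), (150, np.int64(270), np.int64(292)), (190, np.int64(270), np.int64(292)), (210, np.int64(270), np.int64(291))]
[0.46013488 0.17441795 0.37842903] [ 9.99989785e-01 -4.38069531e-03  9.68847390e-04  5.47558319e-04]
```

View pics/w5.png

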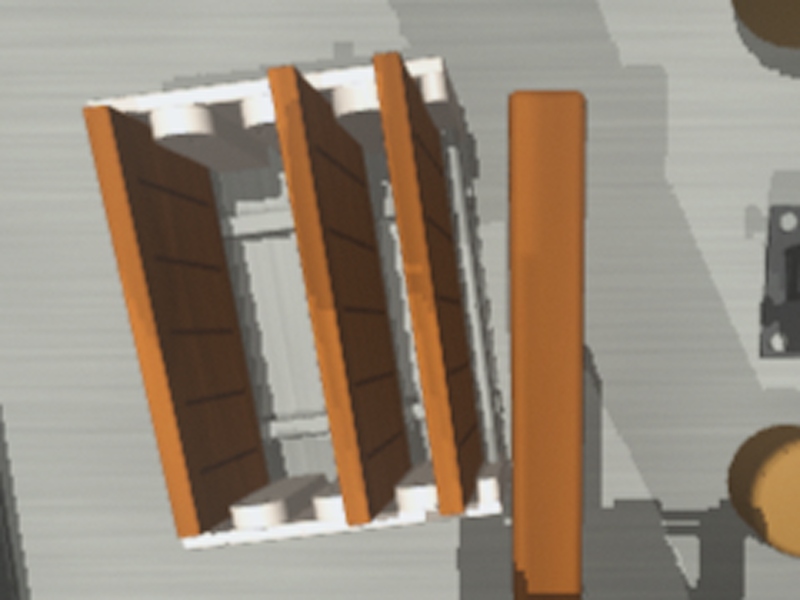

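Run:
```python
from rack import *
import pickle
o,im=pickle.load(open("w5.pkl","rb")); c=cam("wrist",o)
s=np.array([.5285,.3177]); u=np.array([np.cos(.106),np.sin(.106)])
for k in(-.1,.1):
    for z in(.11,.095): P=proj(c,[*(s+k*u),z])[0]; print(k,z,"img",P.round(1),"crop",((P-[90,15])/.35).round(0))
togo([.5285,.3177,.378],.106)
```

```text
-0.1 0.11 img [192.9 195. ] crop [294. 514.]
-0.1 0.095 img [195.5 193. ] crop [302. 509.]
0.1 0.11 img [165.8  51.8] crop [217. 105.]
0.1 0.095 img [169.7  54.4] crop [228. 112.]
pos [0.4602 0.1744 0.3785] yaw -0.0088 dp [ 0.447 -0.959  0.003] turn -0.0574 t 9.15
```

>>> {"fn": "arm_command", "kwargs": {
  "steps": [
    {"dp": [0.15,-0.3,0],"turn": -0.02},
    {"dp": [0.3,-0.6,0],"turn": -0.04},
    {"dp": [0.4,-0.85,0],"turn": -0.057},
    {"dp": [0.447,-0.959,0],"turn": -0.057},
    {"dp": [0.447,-0.959,0],"turn": -0.057},
    {"dp": [0.447,-0.959,0],"turn": -0.057},
    {"dp": [0.447,-0.959,0],"turn": -0.057},
    {"dp": [0.447,-0.959,0],"turn": -0.057}
  ]
}}

```text
t: 9.95
position: [0.5289, 0.3167, 0.3784]
tool_rot: [0.999, 0.052, 0.001, 0.0]
wrist_force: [-0.6, -0.9, -1.8]
gripper_width: 0.0117
finger_force: 40.0
```

```bash
python3 -c "
from h import *
togo([.5285,.3177,.225],.106)"
```

```text
pos [0.5289 0.3167 0.3784] yaw 0.1039 dp [-0.004 -0.007  1.023] turn -0.001 t 9.95
```

>>> {"fn": "arm_command", "kwargs": {
  "steps": [
    {"dp": [-0.003,-0.007,0.2],"turn": -0.001},
    {"dp": [-0.003,-0.007,0.45],"turn": -0.001},
    {"dp": [-0.003,-0.007,0.65],"turn": -0.001},
    {"dp": [-0.003,-0.007,0.8],"turn": -0.001},
    {"dp": [-0.003,-0.007,0.93],"turn": -0.001},
    {"dp": [-0.003,-0.007,0.93],"turn": -0.001},
    {"dp": [-0.003,-0.007,0.93],"turn": -0.001}
  ]
}}

```text
t: 10.65
position: [0.5285, 0.3183, 0.2391]
tool_rot: [0.999, 0.053, 0.0, 0.0]
wrist_force: [-0.2, 0.1, -0.8]
gripper_width: 0.0121
finger_force: 40.0
```

Run:
```python
from rack import *
o=bot.observe(); im=bot.capture("wrist"); a=bot.capture("side")
cv2.imwrite("pics/w6.png",np.hstack([cv2.resize(im[0:225,100:400],(400,300)),cv2.resize(a[200:350,100:300],(400,300),interpolation=cv2.INTER_CUBIC)])[:,:,::-1])
togo([.5285,.3177,.1185],.106)
```

```text
pos [0.5287 0.3191 0.2398] yaw 0.1073 dp [-0.004  0.01   0.808] turn 0.0006 t 10.75
```

View pics/w6.png

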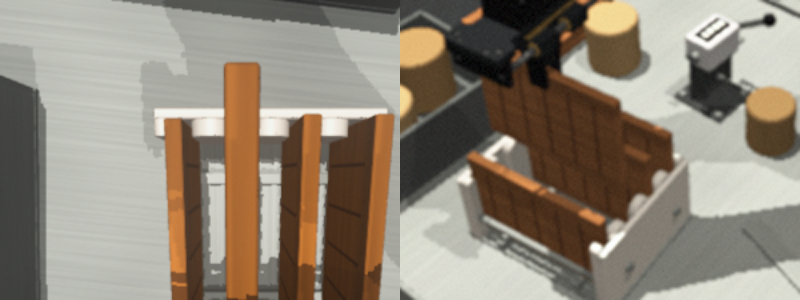

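Picture: held board (col 242, left half) sits over the groove between ribs (207) and (270), clear of both neighbours (175, 312). Descend slowly.

>>> {"fn": "arm_command", "kwargs": {
  "steps": [
    {"dp": [0,0.003,0.1],"turn": 0},
    {"dp": [0,0.003,0.17],"turn": 0},
    {"dp": [0,0.003,0.22],"turn": 0},
    {"dp": [0,0.003,0.26],"turn": 0},
    {"dp": [0,0.003,0.3],"turn": 0},
    {"dp": [0,0.003,0.34],"turn": 0}
  ]
}}

```text
t: 11.35
position: [0.5283, 0.3186, 0.1867]
tool_rot: [0.999, 0.054, 0.0, -0.0]
wrist_force: [0.8, 0.9, -2.2]
gripper_width: 0.0115
finger_force: 40.0
```

>>> {"fn": "arm_command", "kwargs": {
  "steps": [
    {"dp": [0,0,0.04],"turn": 0},
    {"dp": [0,0,0.08],"turn": 0},
    {"dp": [0,0,0.12],"turn": 0},
    {"dp": [0,0,0.16],"turn": 0}
  ]
}}

```text
t: 11.75
position: [0.5282, 0.3186, 0.1627]
tool_rot: [0.999, 0.054, 0.0, 0.0]
wrist_force: [-0.7, 1.1, -1.5]
gripper_width: 0.0119
finger_force: 40.0
```

>>> {"fn": "arm_command", "kwargs": {
  "steps": [
    {"dp": [0,0,0.04],"turn": 0},
    {"dp": [0,0,0.08],"turn": 0},
    {"dp": [0,0,0.12],"turn": 0},
    {"dp": [0,0,0.16],"turn": 0},
    {"dp": [0,0,0.2],"turn": 0},
    {"dp": [0,0,0.23],"turn": 0}
  ]
}}

```text
t: 12.35
position: [0.5282, 0.3184, 0.128]
tool_rot: [0.999, 0.054, -0.0, 0.0]
wrist_force: [-0.3, 0.5, -2.0]
gripper_width: 0.0116
finger_force: 40.0
```

>>> {"fn": "arm_command", "kwargs": {
  "steps": [
    {"dp": [0,0,0.01],"turn": 0},
    {"dp": [0,0,0.02],"turn": 0},
    {"dp": [0,0,0.03],"turn": 0},
    {"dp": [0,0,0.03],"turn": 0}
  ]
}}

```text
t: 12.75
position: [0.5283, 0.3185, 0.1241]
tool_rot: [0.999, 0.054, 0.0, 0.0]
wrist_force: [0.0, 0.1, -1.6]
gripper_width: 0.0116
finger_force: 40.0
```

>>> {"fn": "arm_command", "kwargs": {
  "steps": [
    {"dp": [0,0,0.008],"turn": 0},
    {"dp": [0,0,0.016],"turn": 0},
    {"dp": [0,0,0.02],"turn": 0},
    {"dp": [0,0,0.02],"turn": 0}
  ]
}}

```text
t: 13.15
position: [0.5282, 0.3185, 0.121]
tool_rot: [0.999, 0.054, -0.0, 0.0]
wrist_force: [-0.6, -0.7, -1.9]
gripper_width: 0.0117
finger_force: 40.0
```

>>> {"fn": "arm_command", "kwargs": {
  "steps": [
    {"dp": [0,0,0.004],"turn": 0},
    {"dp": [0,0,0.008],"turn": 0},
    {"dp": [0,0,0.012],"turn": 0},
    {"dp": [0,0,0.012],"turn": 0}
  ]
}}

```text
t: 13.55
position: [0.5282, 0.3185, 0.1192]
tool_rot: [0.999, 0.054, -0.0, 0.0]
wrist_force: [-0.3, 0.3, -2.2]
gripper_width: 0.0116
finger_force: 40.0
```

>>> {"fn": "arm_command", "kwargs": {
  "steps": [
    {"dp": [0,0,0.004],"turn": 0},
    {"dp": [0,0,0.008],"turn": 0},
    {"dp": [0,0,0.008],"turn": 0}
  ]
}}

```text
t: 13.85
position: [0.5282, 0.3185, 0.118]
tool_rot: [0.999, 0.054, -0.0, 0.0]
wrist_force: [0.6, -0.5, -2.0]
gripper_width: 0.0114
finger_force: 40.0
```

>>> {"fn": "arm_command", "kwargs": {
  "steps": [
    {"dp": [0,0,0.004],"turn": 0},
    {"dp": [0,0,0.008],"turn": 0},
    {"dp": [0,0,0.008],"turn": 0}
  ]
}}

```text
t: 14.15
position: [0.5282, 0.3185, 0.1168]
tool_rot: [0.999, 0.054, -0.0, 0.0]
wrist_force: [-0.5, 0.5, -1.7]
gripper_width: 0.0116
finger_force: 40.0
```

>>> {"fn": "arm_command", "kwargs": {
  "steps": [
    {"dp": [0,0,0.004],"turn": 0},
    {"dp": [0,0,0.008],"turn": 0},
    {"dp": [0,0,0.008],"turn": 0}
  ]
}}

```text
t: 14.45
position: [0.5282, 0.3185, 0.1156]
tool_rot: [0.999, 0.054, -0.0, 0.0]
wrist_force: [0.0, 0.5, -2.2]
gripper_width: 0.0116
finger_force: 40.0
```

>>> {"fn": "arm_command", "kwargs": {
  "steps": [
    {"dp": [0,0,0.004],"turn": 0},
    {"dp": [0,0,0.008],"turn": 0},
    {"dp": [0,0,0.008],"turn": 0}
  ]
}}

```text
t: 14.75
position: [0.5285, 0.3186, 0.1147]
tool_rot: [0.999, 0.054, 0.0, -0.0]
wrist_force: [-0.2, -0.1, 0.4]
gripper_width: 0.0118
finger_force: 40.0
```

>>> {"fn": "arm_command", "kwargs": {
  "steps": [
    {"dp": [0,0,0.004],"turn": 0},
    {"dp": [0,0,0.008],"turn": 0},
    {"dp": [0,0,0.008],"turn": 0}
  ]
}}

```text
t: 15.05
position: [0.5292, 0.3189, 0.1143]
tool_rot: [0.999, 0.054, 0.001, -0.0]
wrist_force: [1.5, -0.9, 6.4]
gripper_width: 0.0112
finger_force: 40.0
```

>>> {"fn": "arm_command", "kwargs": {
  "steps": [
    {"dp": [0,0,0.004],"turn": 0},
    {"dp": [0,0,0.008],"turn": 0},
    {"dp": [0,0,0.008],"turn": 0}
  ]
}}

```text
t: 15.35
position: [0.5294, 0.3193, 0.1142]
tool_rot: [0.999, 0.054, 0.002, -0.001]
wrist_force: [0.2, -0.8, 13.4]
gripper_width: 0.0117
finger_force: 40.0
```

>>> {"fn": "arm_command", "kwargs": {
  "steps": [
    {"dp": [0,0,-0.006],"turn": 0},
    {"dp": [0,0,-0.014],"turn": 0},
    {"dp": [0,0,-0.014],"turn": 0}
  ]
}}

```text
t: 15.65
position: [0.5286, 0.3186, 0.1146]
tool_rot: [0.999, 0.054, 0.0, -0.0]
wrist_force: [1.9, -0.1, 4.1]
gripper_width: 0.012
finger_force: 40.0
```

>>> {"fn": "arm_command", "kwargs": {
  "steps": [
    {"dp": [0,0,0],"turn": 0},
    {"dp": [0,0,0],"turn": 0},
    {"dp": [0,0,0],"turn": 0},
    {"dp": [0,0,0],"turn": 0}
  ],
  "fingers": 28
}}

```text
t: 16.05
position: [0.528, 0.3185, 0.1139]
tool_rot: [0.999, 0.054, -0.0, 0.0]
wrist_force: [-0.2, 0.6, -0.2]
gripper_width: 0.0272
finger_force: 0.0
```

>>> {"fn": "arm_command", "kwargs": {
  "steps": [
    {"dp": [0,0,-0.1],"turn": 0},
    {"dp": [0,0,-0.2],"turn": 0},
    {"dp": [0,0,-0.35],"turn": 0},
    {"dp": [0,0,-0.5],"turn": 0},
    {"dp": [0,0,-0.7],"turn": 0},
    {"dp": [0,0,-1],"turn": 0},
    {"dp": [0,0,-1],"turn": 0}
  ]
}}

```text
t: 16.75
position: [0.5295, 0.3208, 0.2719]
tool_rot: [0.999, 0.054, 0.004, -0.003]
wrist_force: [-0.2, 0.4, -0.5]
gripper_width: 0.0284
finger_force: 0.0
```

>>> {"fn": "arm_command", "kwargs": {
  "steps": [
    {"dp": [-0.3,0.3,-0.2],"turn": 0},
    {"dp": [-0.45,0.6,-0.5],"turn": 0},
    {"dp": [-0.45,0.9,-0.75],"turn": 0},
    {"dp": [-0.45,0.9,-0.75],"turn": 0},
    {"dp": [-0.45,0.9,-0.75],"turn": 0},
    {"dp": [-0.45,0.9,-0.75],"turn": 0}
  ]
}}

```text
t: 17.35
position: [0.4758, 0.177, 0.3779]
tool_rot: [0.999, 0.053, 0.001, 0.0]
wrist_force: [-0.8, 1.7, -0.3]
gripper_width: 0.028
finger_force: 0.0
```

Run:
```python
from rack import *
import pickle
o=bot.observe(); im=bot.capture("wrist"); pickle.dump((o,im),open("w7.pkl","wb")); c=cam("wrist",o)
a=bot.capture("side")
cv2.imwrite("pics/w7.png",np.hstack([cv2.resize(im[0:225,100:400],(400,300)),cv2.resize(a[200:350,100:300],(400,300),interpolation=cv2.INTER_CUBIC)])[:,:,::-1])
for a,d,w,n in tops(o,im,hi=400):
    for z in(.16,.14):
        A,D=plane(c,a,z),plane(c,d,z); v=A-D; print(np.round(a),np.round(d),round(w,1),n,z,((A+D)/2).round(4),"yaw",np.arctan2(v[1],v[0]).round(4),"len",np.linalg.norm(v).round(4))
bk=bot.recognise("lever_knob","wrist"); print(bk[:3],bot.recognise("tally","wrist")[:2])
togo([.48,-.05,.38],.0)
```

```text
[169.  42.] [182. 200.] 9.3 1405 0.16 [0.53   0.3172 0.16  ] yaw 0.1052 len 0.1953
[169.  42.] [182. 200.] 9.3 1405 0.14 [0.5295 0.3237 0.14  ] yaw 0.1052 len 0.2048
[206.  43.] [214. 201.] 8.8 1350 0.16 [0.5335 0.2735 0.16  ] yaw 0.1048 len 0.1953
[206.  43.] [214. 201.] 8.8 1350 0.14 [0.5331 0.2779 0.14  ] yaw 0.1048 len 0.2048
[243.  43.] [248. 198.] 8.6 1322 0.16 [0.5403 0.2291 0.16  ] yaw 0.11 len 0.191
[243.  43.] [248. 198.] 8.6 1322 0.14 [0.5403 0.2314 0.14  ] yaw 0.11 len 0.2003
[139.  47.] [154. 198.] 8.2 1215 0.16 [0.5248 0.3539 0.16  ] yaw 0.1065 len 0.1871
[139.  47.] [154. 198.] 8.2 1215 0.14 [0.5241 0.3622 0.14  ] yaw 0.1065 len 0.1962
[{'uv': [436.1, 172.6], 'score': 0.92}] [{'uv': [398.5, 139.4], 'score': 0.78}, {'uv': [532.8, 174.2], 'score': 0.46}]
pos [0.475  0.1782 0.3761] yaw 0.1101 dp [-0.134  1.516 -0.026] turn 0.0551 t 17.55
```

View pics/w7.png

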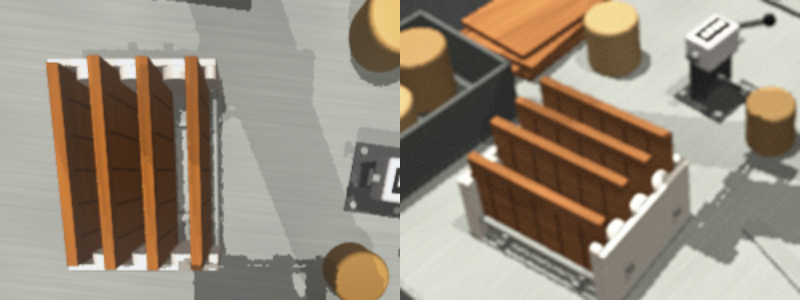

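The board is home (top at z 0.16, same as its neighbour; others unmoved). Now the lever of the silver tally.

Run:
```python
from h import *
import pickle
cs=[];uv=[]
o3=pickle.load(open("w3.pkl","rb"))[0]; cs.append(cam("wrist",o3)); uv.append((111.4,125.6))
o7=pickle.load(open("w7.pkl","rb"))[0]; cs.append(cam("wrist",o7)); uv.append((436.1,172.6))
cs+=[cam("side"),cam("top")]; uv+=[(284,210),(282,212)]
print(tri(cs,uv)); print(tri(cs[:2],uv[:2])); print(tri(cs[2:],uv[2:]))
o,im,b,r=pickle.load(open("w4.pkl","rb")); c=cam("wrist",o)
print("w4 knob at z .15",plane(c,(424,131),.15))
# housing top long edges in w4 by white mask -> yaw
g=im[55:110,350:430].astype(int); m=((g.min(2)>190)).astype(np.uint8); n,l,st,_=cv2.connectedComponentsWithStats(m); i=1+np.argmax(st[1:,4])
P=cv2.boxPoints(cv2.minAreaRect((np.argwhere(l==i)[:,::-1]+[350,55]).astype(np.float32))); W=np.array([plane(c,p,.132) for p in P]); print(W.round(4)[:,:2].tolist(),W.mean(0))
e=W[1]-W[0],W[2]-W[1]; print([(np.linalg.norm(v).round(4),np.arctan2(v[1],v[0]).round(3)) for v in e])
togo([.478,-.047,.38],0)
```

```text
(array([ 0.49828162, -0.04791883,  0.13343956]), [[1.7, 6.3], [4.2, 4.4], [-3.1, 1.6], [0.3, -3.4]])
(array([ 0.50521985, -0.04358971,  0.12795845]), [[0.0, 1.3], [0.4, -1.3]])
(array([ 0.48763342, -0.04710382,  0.1450911 ]), [[-0.1, -0.0], [0.1, 0.1]])
w4 knob at z .15 [ 0.48214085 -0.04508271  0.15      ]
[[0.5282, 0.0344], [0.5718, 0.0349], [0.5686, -0.0329], [0.5249, -0.0352]] [5.48376497e-01 2.72322192e-04 1.32000000e-01]
[(np.float64(0.0436), np.float64(0.012)), (np.float64(0.0678), np.float64(-1.617))]
pos [0.475  0.1782 0.3761] yaw 0.1101 dp [-0.145  1.494 -0.026] turn 0.0551 t 17.55
```

>>> {"fn": "arm_command", "kwargs": {
  "steps": [
    {"dp": [0,0.3,0],"turn": 0.02},
    {"dp": [0,0.6,0],"turn": 0.055},
    {"dp": [-0.1,0.9,0],"turn": 0.055},
    {"dp": [-0.1,1,0],"turn": 0.055},
    {"dp": [-0.1,1,0],"turn": 0.055},
    {"dp": [-0.1,1,0],"turn": 0.055},
    {"dp": [-0.1,1,0],"turn": 0.055}
  ],
  "fingers": 0,
  "newtons": 20
}}

```text
t: 18.25
position: [0.4768, 0.0284, 0.3766]
tool_rot: [1.0, 0.001, -0.0, -0.0]
wrist_force: [-1.0, -0.2, -0.2]
gripper_width: 0.0008
finger_force: 0.0
```

```bash
python3 -c "
from h import *
togo([.479,-.046,.28],0)"
```

```text
pos [0.4768 0.0284 0.3766] yaw 0.0012 dp [0.014 0.497 0.643] turn 0.0006 t 18.25
```

>>> {"fn": "arm_command", "kwargs": {
  "steps": [
    {"dp": [0.014,0.25,0],"turn": 0},
    {"dp": [0.014,0.497,0.1],"turn": 0},
    {"dp": [0.014,0.497,0.4],"turn": 0},
    {"dp": [0.014,0.497,0.7],"turn": 0},
    {"dp": [0.014,0.497,1.0],"turn": 0},
    {"dp": [0.014,0.497,1.0],"turn": 0},
    {"dp": [0.014,0.497,1.0],"turn": 0},
    {"dp": [0.014,0.497,1.0],"turn": 0}
  ]
}}

```text
t: 19.05
position: [0.4803, -0.0476, 0.2294]
tool_rot: [1.0, -0.0, 0.002, 0.0]
wrist_force: [-0.4, 0.3, -0.3]
gripper_width: 0.0006
finger_force: 0.0
```

Run:
```python
from h import *
im=bot.capture("wrist"); a=bot.capture("side"); t=bot.capture("top")
cv2.imwrite("pics/k.png",np.hstack([cv2.resize(t[165:240,230:330],(400,300),interpolation=cv2.INTER_CUBIC),cv2.resize(a[160:260,210:343],(400,300),interpolation=cv2.INTER_CUBIC)])[:,:,::-1])
togo([.479,-.046,.162],0)
```

```text
pos [ 0.4799 -0.0481  0.2286] yaw -0.0019 dp [-0.008 -0.014  0.444] turn -0.0009 t 19.2
```

View pics/k.png

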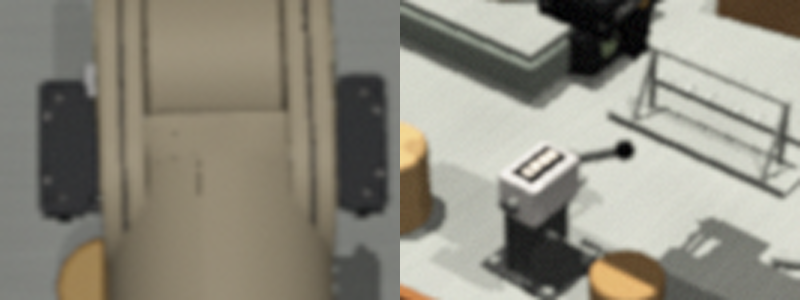

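The crop confirms the silver tally (540,185) with free knob (624,150), hand just above; the empty stand is behind. Push down along the arc.

>>> {"fn": "arm_command", "kwargs": {
  "steps": [
    {"dp": [0,-0.01,0.15],"turn": 0},
    {"dp": [0,-0.01,0.3],"turn": 0},
    {"dp": [0,-0.01,0.4],"turn": 0},
    {"dp": [0,-0.01,0.4],"turn": 0},
    {"dp": [0,-0.01,0.4],"turn": 0}
  ]
}}

```text
t: 19.7
position: [0.4794, -0.0467, 0.1679]
tool_rot: [1.0, -0.001, 0.001, 0.0]
wrist_force: [0.0, -0.7, 0.3]
gripper_width: 0.0001
finger_force: 0.0
```

>>> {"fn": "arm_command", "kwargs": {
  "steps": [
    {"dp": [-0.01,0,0.08],"turn": 0},
    {"dp": [-0.02,0,0.14],"turn": 0},
    {"dp": [-0.04,0,0.2],"turn": 0},
    {"dp": [-0.05,0,0.26],"turn": 0},
    {"dp": [-0.05,0,0.26],"turn": 0}
  ]
}}

```text
t: 20.2
position: [0.4695, -0.0467, 0.1262]
tool_rot: [1.0, -0.001, -0.002, -0.0]
wrist_force: [-3.4, -0.1, 4.8]
gripper_width: 0.0005
finger_force: 2.5
```

>>> {"fn": "arm_command", "kwargs": {
  "steps": [
    {"dp": [0,0,0.05],"turn": 0},
    {"dp": [0,0,0.1],"turn": 0},
    {"dp": [0,0,0.14],"turn": 0},
    {"dp": [0,0,0.17],"turn": 0},
    {"dp": [0,0,0.17],"turn": 0}
  ]
}}

```text
t: 20.7
position: [0.471, -0.0467, 0.1017]
tool_rot: [1.0, -0.001, -0.0, -0.0]
wrist_force: [-2.7, -0.7, 4.0]
gripper_width: 0.0006
finger_force: 2.1
```

>>> {"fn": "arm_command", "kwargs": {
  "steps": [
    {"dp": [0.004,0,0.01],"turn": 0},
    {"dp": [0.004,0,0.02],"turn": 0},
    {"dp": [0.004,0,0.02],"turn": 0}
  ]
}}

```text
t: 21.0
position: [0.472, -0.0467, 0.0993]
tool_rot: [1.0, -0.001, 0.0, 0.0]
wrist_force: [-2.8, -0.7, 3.7]
gripper_width: 0.0006
finger_force: 2.0
```

>>> {"fn": "arm_command", "kwargs": {
  "steps": [
    {"dp": [0,0,0.01],"turn": 0},
    {"dp": [0,0,0.02],"turn": 0},
    {"dp": [0,0,0.02],"turn": 0}
  ]
}}

```text
t: 21.3
position: [0.4718, -0.0467, 0.096]
tool_rot: [1.0, -0.001, -0.0, 0.0]
wrist_force: [-2.9, 0.1, 3.9]
gripper_width: 0.0003
finger_force: 2.1
```

>>> {"fn": "arm_command", "kwargs": {
  "steps": [
    {"dp": [0,0,0.01],"turn": 0},
    {"dp": [0,0,0.02],"turn": 0},
    {"dp": [0,0,0.02],"turn": 0}
  ]
}}

```text
t: 21.6
position: [0.4719, -0.0467, 0.093]
tool_rot: [1.0, -0.001, -0.0, -0.0]
wrist_force: [-4.3, -1.0, 4.4]
gripper_width: 0.0002
finger_force: 2.2
```

>>> {"fn": "arm_command", "kwargs": {
  "steps": [
    {"dp": [0,0,0.01],"turn": 0},
    {"dp": [0,0,0.02],"turn": 0},
    {"dp": [0,0,0.02],"turn": 0}
  ]
}}

```text
t: 21.9
position: [0.4718, -0.0468, 0.09]
tool_rot: [1.0, -0.001, -0.0, -0.0]
wrist_force: [-2.3, 0.9, 3.9]
gripper_width: 0.0003
finger_force: 2.2
```

Run:
```python
from h import *
a=bot.capture("side"); K=cam("side")
hsv=cv2.cvtColor(a,cv2.COLOR_RGB2HSV); m=(hsv[...,2]<60).astype(np.uint8); m[:190]=0;m[240:]=0;m[:,:250]=0;m[:,320:]=0
for n,x,z in(("stop",.470,.089),("stop2",.476,.089),("rest",.482,.15)): print(n,proj(K,[x,-.046,z]).round(1))
for r in range(194,238,2): print(r,"".join("#" if v else "." for v in m[r,255:315]))
for p in([.4815,-.0467,.09],[.4625,-.0467,.09]): print("tip",proj(K,p).round(1))
```

```text
stop [[288.2 227.8]]
stop2 [[286.5 227. ]]
rest [[285.3 209.6]]
194 ...............####################################.........
196 .......####################################.#######.........
198 ....##..############################..############..........
200 ...####..######################################.............
202 ...########################################.................
204 ....##############################...#####..................
206 .....#################...###########.####...................
208 ....#########################....#####......................
210 .......######################..#######......................
212 ............#########################.......................
214 ..............#######################.......................
216 .................####################.......................
218 ......................###############.......................
220 .............................######.........................
222 ..............................######........................
224 ...............................####.........................
226 ............................................................
228 ............................................................
230 ........##..................................................
232 .....#####..................................................
234 ...#######..................................................
236 ##########..................................................
tip [[285.1 225.9]]
tip [[290.5 228.5]]
```

Run:
```python
from h import *
a=bot.capture("side"); K=cam("side"); g=a.max(2)
print("     "+"".join(f"{c:4d}" for c in range(264,300)))
for r in range(204,232): print(r,"".join(f"{v:4d}" for v in g[r,264:300]))
for q in np.arange(0,.81,.1): print(round(q,1),proj(K,[.548-.08*np.cos(.6-q),-.046,.105+.08*np.sin(.6-q)]).round(1)[0],end=" ")
w=bot.capture("wrist"); print(bot.recognise("lever_knob","side")[:2],bot.recognise("lever_knob","wrist")[:2])
```

```text
264 265 266 267 268 269 270 271 272 273 274 275 276 277 278 279 280 281 282 283 284 285 286 287 288 289 290 291 292 293 294 295 296 297 298 299
204   19  19  21  28  37  42  45  48  49  52  51  51  47  48  48  47  45  49  51  46  34  19  18  34  55  63  71  75  56  26  19  17  27  75 142 191
205   10  11  14  18  25  28  30  39  47  62  63  57  54  54  56  57  52  51  47  39  30  23  26  38  51  53  61  73  60  32  16  16  38  87 154 194
206    7   9  19  20  19  20  21  28  34  49  56  52  51  58  63  57  52  48  41  31  21  26  44  49  48  46  48  65  55  35  43  60  67  80 119 149
207   10   6   7  10  14  18  16  21  22  29  33  40  48  52  53  51  46  35  29  24  36  55  70  73  54  38  42  53  43  52 108 133 124 106  96  93
208    9   9  12  13  14  12   8  20  11  19  25  27  34  38  39  41  36  28  23  34  68  86  85  74  48  27  28  36  38  86 158 192 187 176 150 121
209    8   7   6  10   5  10  12   8  14  12  13  18  22  25  26  23  25  16  25  45  84  90  72  51  28  14  17  18  38 117 188 214 216 211 203 184
210    8   5   6  12  11  10   8   9  11   6  13  16  17  22  
[... 2757 characters left out ...]
216 217 216
229   54 109 176 200 195 188 190 195 201 203 195 189 186 187 185 185 185 185 185 188 185 187 187 191 193 202 209 215 216 217 215 216 217 217 216 214
230   49 101 165 189 187 188 198 208 212 213 206 202 195 192 186 185 186 185 187 187 187 185 187 184 186 190 197 205 210 217 215 218 217 217 214 214
231   45  97 157 182 189 197 206 212 214 217 215 212 206 200 196 191 189 185 187 188 186 187 187 186 185 188 189 194 202 213 218 220 217 216 213 213
0.0 [285.3 209.5] 0.1 [286.5 212. ] 0.2 [287.4 214.5] 0.3 [288.1 216.9] 0.4 [288.6 219.3] 0.5 [288.9 221.6] 0.6 [288.9 223.8] 0.7 [288.7 225.9] 0.8 [288.3 227.9] [{'uv': [414.5, 178.0], 'score': 0.52}] [{'uv': [278.5, 140.2], 'score': 0.78}]
```

Run:
```python
from h import *
o=bot.observe(); w=bot.capture("wrist"); c=cam("wrist",o); t=bot.trace("lever_knob","wrist")
r=t[0]["region"]; q=np.argwhere(r); print(t[0]["score"],q.min(0),q.max(0))
for y in range(q[:,0].min(),q[:,0].max()+1,4):
    k=q[q[:,0]==y][:,1]
    if len(k): print(y,k.min(),k.max(),end=" | ")
print()
print("hinge",proj(c,[.548,-.046,.105]).round(0),"tip edge +x",proj(c,[.4815,-.0467,.09]).round(0))
for q in(.0,.3,.5,.8): print(q,"ball",proj(c,[.548-.08*np.cos(.6-q),-.046,.105+.08*np.sin(.6-q)]).round(0))
g=w.max(2)
for y in range(110,236,4): print(y,"".join(f"{v:4d}" for v in g[y,250:314:3]))
```

```text
0.88 [ 90 271] [234 290]
90 273 288 | 94 272 290 | 98 272 289 | 102 272 289 | 106 272 289 | 110 271 289 | 114 272 289 | 118 272 289 | 122 273 289 | 126 273 288 | 130 277 284 | 134 277 284 | 138 277 284 | 142 277 284 | 146 277 284 | 150 277 284 | 154 277 283 | 158 277 283 | 162 277 283 | 166 276 283 | 170 275 283 | 174 275 283 | 178 275 283 | 182 275 283 | 186 275 283 | 190 275 283 | 194 275 283 | 198 275 283 | 202 275 283 | 206 275 283 | 210 275 283 | 214 274 283 | 218 274 282 | 222 273 282 | 226 273 282 | 230 273 282 | 234 275 278 | 
hinge [[279. 108.]] tip edge +x [[280. 218.]]
0.0 ball [[279. 254.]]
0.3 ball [[279. 256.]]
0.5 ball [[279. 250.]]
0.8 ball [[279. 235.]]
110  200 185 138  83  74  56  56 109 146 146 148 147 147 148 144 144 144 144 144 146 145 143
114  210 187 136  82  75  57  55 103 129 129 131 130 131 131 143 142 142 143 143 140 141 140
118  209 183 134  81  75  55  54  94 118 118 116 117 117 121 141 141 140 143 142 140 141 141
122  207 183 135  80  76  55  55  81 100 100 100 101 101 109 139 138 138 138 138 139 139 139
126  209 185 132  81  75  55  54  63  73 172 172 
[... 1854 characters left out ...]
4 124 101  71  71  71  71  72  72  72  72  73  73
210  103 102 101  67  67  67  67  68  72  75  75  71  68  68  68  68  68  68  69  69  68  70
214  100  69  70  69  69  70  67  70  71  73  74  69  71  69  69  68  69  69  70  70  69  70
218   69  68  69  69  68  69  68  70  71  72  73  69  67  68  68  69  69  69  68  70  68  70
222   69  69  69  69  69  71  69  68  71  71  73  69  68  70  69  68  68  71  69  69  70  70
226   66  66  66  66  65  66  65  66  71  71  72  67  68  67  66  68  68  67  69  67  67  68
230   25  25  25  25  25  54  67  67  70  70  71  67  67  67  66  67  44  25  24  23  25  26
234   23  23  24  23  24  20  20  20  20  21  19  21  42  41  21  18  22  25  23  25  23  25
```

>>> {"fn": "arm_command", "kwargs": {
  "steps": [
    {"dp": [0,0,0.01],"turn": 0},
    {"dp": [0,0,0.02],"turn": 0},
    {"dp": [0,0,0.03],"turn": 0},
    {"dp": [0,0,0.03],"turn": 0}
  ]
}}

```text
t: 22.65
position: [0.4719, -0.0468, 0.0855]
tool_rot: [1.0, -0.001, -0.0, -0.0]
wrist_force: [-3.0, -0.6, 4.3]
gripper_width: 0.0005
finger_force: 2.2
```

Run:
```python
from h import *
K=cam("side"); a=bot.capture("side"); g=a.max(2)
for r in range(208,238): print(r,"".join(f"{v:4d}" for v in g[r,262:298]))
c=cam("wrist"); w=bot.capture("wrist").max(2)
for y in range(196,262,4): print(y,"".join(f"{v:4d}" for v in w[y,240:324:3]))
print("hinge side",proj(K,[.548,-.046,.105]).round(1),"body",proj(K,[[.434,.048,.154],[.51,.048,.154],[.434,-.142,.154],[.51,-.142,.154]]).round(0).tolist())
```

```text
208   12  12  10  11  10   9  14  18  22  21  27  39  45  42  44  51  52  51  48  39  31  21  21  44  64  74  61  49  56  60  45  38  93 148 177 171
209   13  10   8  14  11  16  11  10  18  17  18  18  26  25  37  43  45  45  37  28  24  27  45  75  88  80  59  39  43  40  37  74 148 199 215 216
210   13  14  10   7  11   7  11  12   9  12  11  12  19  17  23  26  34  32  26  23  25  44  72  88  81  60  38  20  20  16  38 110 182 216 221 221
211   14   8   8   9  11   5   8   8  10  12  10  13  16  18  16  16  19  22  19  15  28  55  74  76  55  35  16   8   9   9  50 133 198 218 221 221
212   27  26  24  21  11   5   9   8  13  11  13  11   9  11  13  19  15  19  11  20  30  47  58  50  31  12  12   9  10  12  63 154 206 220 224 221
213   74 103 105  80  42  18  12  10  10  11   7  14   8   9  15  11  11  16  16  10  31  38  35  23   9  10   7  17  13  15  77 171 215 222 220 220
214  162 201 200 167 101  46  18  10   7  12   9   8   8  12  10  13  15  10  10  19  35  33  19  11  12   7   8  12  14  16  84 174 218 220 218 217
215  223 237 230 192 130  76  47  35  20  13   9   2   9 
[... 4755 characters left out ...]
23  22  23  23  23
244   21  22  22  21  19  23  21  20  65  37  16  19  18  21  18  18  19  19  17  80  74  20  23  20  22  21  23  21
248   20  20  20  19  23  19  21  24  69  48  17  17  17  19  20  20  16  18  14  82  96  22  21  20  20  20  21  21
252   30  32  31  33  31  31  32  29  74  47  17  16  18  19  20  20  17  18  17  84 114  32  32  31  32  31  31  32
256   31  32  32  31  33  33  32  37  77  36  44  44  44  45  43  44  43  43  44  80 135  31  32  32  34  32  33  33
260   33  33  34  34  34  32  33  37  76  56  58  56  56  57  56  58  58  57  57  77 143  34  35  35  34  35  35  33
hinge side [[266.6 213.2]] body [[279.0, 233.0], [257.0, 222.0], [318.0, 198.0], [297.0, 189.0]]
```

>>> {"fn": "arm_command", "kwargs": {
  "steps": [
    {"dp": [0,0,0.01],"turn": 0},
    {"dp": [0,0,0.025],"turn": 0},
    {"dp": [0,0,0.04],"turn": 0},
    {"dp": [0,0,0.04],"turn": 0}
  ]
}}

```text
t: 23.15
position: [0.4718, -0.0467, 0.0795]
tool_rot: [1.0, -0.001, -0.0, -0.0]
wrist_force: [-4.6, -0.4, 4.5]
gripper_width: 0.0003
finger_force: 2.3
```

Run:
```python
from h import *
K=cam("side"); a=bot.capture("side"); g=a.max(2)
for r in range(212,236): print(r,"".join(f"{v:4d}" for v in g[r,264:298]))
o=bot.observe();print(o["position"],o["wrist_force"])
```

```text
212    8   9  12  11   7  15  13  13  17  12  19  17  23  27  26  29  22  21  28  51  82  93  77  58  32  18  19  16  53 134 195 219 222 222
213   10   7   8   8  10   8  12   7  10  11  11  17  13  21  22  22  19  23  31  54  73  72  54  27  10   6   6  12  60 159 211 221 220 219
214   44  19   6  10   8  10   7   7  11  12  10  17  17  15  17  21  17  16  31  53  52  44  25  15  13   5  15  13  73 168 214 224 219 219
215  118  54  19  11  14   8   7   7  10  10   7  10   7  14  12  10  11  12  32  43  30  19   7   5  10   8  10  14  77 170 217 221 217 218
216  159  93  49  26  18  10  13   2   4  14   6   7  13   9  14  11   3  17  32  34  18  12   8  13  10   8  12  16  80 171 213 216 218 218
217  149 108  79  65  49  47  39  23  11  10  13   9  10  23  19  19  11  17  40  33  12  10   5   6   7  13  15  19  82 171 212 217 218 216
218  116 100  97  89  91 108 101  64  34  22   7   6  16  23  27  20  13  17  37  32  12  14   6   7  10   8  10  27  92 174 210 217 217 214
219  101 100 102 100 109 137 138 117  97  83  55  27   8  17  20  18  12  18  37  31  16  10   7   7   9   9  12 
[... 1659 characters left out ...]
 186 185 184 185 183 186 185 185 191 195 203 209 215 217 215
232   39  96 155 182 185 188 197 210 213 215 215 214 214 213 208 202 195 188 187 185 185 185 187 187 187 185 185 185 189 199 211 217 217 214
233   44  93 153 179 185 184 192 197 206 210 213 215 214 214 211 212 203 193 186 186 188 190 187 186 186 186 187 189 191 198 210 216 215 214
234   42  91 154 182 186 185 186 186 193 199 206 208 213 214 215 213 203 192 187 191 198 201 199 187 187 191 199 206 205 208 212 216 214 218
235   43  93 152 180 186 185 183 186 185 191 194 197 201 207 210 203 193 188 190 200 208 210 199 188 187 199 212 214 214 215 214 214 215 216
[ 0.47177661 -0.04673959  0.07959574] [-4.56810061 -0.25888161  4.70303441]
```

The seen blob (ball) follows the tip down, now about q≈0.66; keep pushing to the force jump.

>>> {"fn": "arm_command", "kwargs": {
  "steps": [
    {"dp": [0,0,0.01],"turn": 0},
    {"dp": [0,0,0.025],"turn": 0},
    {"dp": [0,0,0.04],"turn": 0},
    {"dp": [0,0,0.04],"turn": 0}
  ]
}}

```text
t: 23.6
position: [0.472, -0.0467, 0.0737]
tool_rot: [1.0, -0.001, 0.0, 0.0]
wrist_force: [-3.1, -0.1, 4.8]
gripper_width: 0.0006
finger_force: 2.4
```

>>> {"fn": "arm_command", "kwargs": {
  "steps": [
    {"dp": [0,0,0.01],"turn": 0},
    {"dp": [0,0,0.02],"turn": 0},
    {"dp": [0,0,0.02],"turn": 0}
  ]
}}

```text
t: 23.9
position: [0.4721, -0.0467, 0.0709]
tool_rot: [1.0, -0.001, 0.0, 0.0]
wrist_force: [-2.6, -0.4, 5.2]
gripper_width: 0.0007
finger_force: 2.4
```

>>> {"fn": "arm_command", "kwargs": {
  "steps": [
    {"dp": [0,0,0.01],"turn": 0},
    {"dp": [0,0,0.02],"turn": 0},
    {"dp": [0,0,0.02],"turn": 0}
  ]
}}

```text
t: 24.2
position: [0.4723, -0.0467, 0.0681]
tool_rot: [1.0, -0.001, 0.0, 0.0]
wrist_force: [-3.8, -0.6, 6.5]
gripper_width: 0.0007
finger_force: 3.4
```

>>> {"fn": "arm_command", "kwargs": {
  "steps": [
    {"dp": [0,0,0.01],"turn": 0},
    {"dp": [0,0,0.015],"turn": 0},
    {"dp": [0,0,0.015],"turn": 0}
  ]
}}

```text
t: 24.5
position: [0.4725, -0.0468, 0.0669]
tool_rot: [1.0, -0.001, 0.0, 0.0]
wrist_force: [-8.5, -0.3, 20.3]
gripper_width: 0.0003
finger_force: 10.3
```

Run:
```python
from h import *
K=cam("side"); a=bot.capture("side"); g=a.max(2)
for r in range(218,236): print(r,"".join(f"{v:4d}" for v in g[r,276:298]))
```

```text
218   16  14  13  21  12  20  38  49  41  27  15  11   5   5  12  36 111 180 213 217 215 214
219   17  12  13  14  11  17  32  36  24  12   6  10  14   9  10  48 126 189 214 216 215 215
220   10  16  19   7   8  20  32  26  16  10   5   9   9   8  14  47 130 191 213 216 217 214
221   17  22  25  10  17  28  39  32  16   5  13  13  11  13  11  44 127 193 215 214 214 215
222   10  23  30  23  16  30  38  32  15   1  12  10  17   7  10  47 131 188 214 217 216 214
223   15  16  21  11  14  22  32  21  10   4  10   7   6  12  13  51 135 193 212 213 213 214
224   58  33  18  11   8  21  27  17  15   5   9  13   4   9  19  65 152 203 212 215 215 214
225  127  92  55  33  26  39  39  32  18  12   7  13  10  23  61 111 171 207 214 215 214 216
226  170 152 124  94  84  95  90  64  35  15   8   9  12  45 118 169 201 215 217 218 215 213
227  186 182 172 153 150 154 148 111  63  18   8  13   6  50 126 188 210 219 214 216 213 213
228  183 186 186 182 181 182 172 146  90  34  10  13  11  37 110 182 213 217 217 215 214 216
229  185 186 188 184 186 186 185 170 114  49  10   9  11  41 114 183 210 215 216 215 218 216
230  195 192 186 186 185 184 187 177 142  77  37  22  26  67 136 181 201 208 215 216 218 215
231  207 200 193 192 187 185 187 182 165 132  91  70  86 127 165 186 188 199 209 217 215 215
232  212 212 208 203 194 192 185 184 184 173 155 145 152 167 182 184 186 190 204 214 215 214
233  211 214 214 211 207 204 193 184 186 185 184 178 184 183 187 189 189 191 197 209 214 213
234  212 212 213 214 215 209 200 185 186 189 190 188 186 186 192 198 202 196 195 205 212 215
235  202 201 205 211 213 207 190 189 189 197 199 191 187 190 201 212 214 209 204 209 214 218
```

Force jumped to 20 N and the ball sits at (287.5,228), as predicted for the stop. Now let it rise and retreat.

>>> {"fn": "arm_command", "kwargs": {
  "steps": [
    {"dp": [0,0,-0.08],"turn": 0},
    {"dp": [0.03,0,-0.2],"turn": 0},
    {"dp": [0.05,0,-0.35],"turn": 0},
    {"dp": [0.06,0,-0.5],"turn": 0},
    {"dp": [0.06,0,-0.7],"turn": 0},
    {"dp": [0.06,0,-0.95],"turn": 0},
    {"dp": [0.06,0,-1],"turn": 0}
  ]
}}

```text
t: 25.25
position: [0.4832, -0.0466, 0.2194]
tool_rot: [1.0, -0.001, 0.003, 0.001]
wrist_force: [0.5, -0.3, 1.1]
gripper_width: 0.0003
finger_force: 0.0
```

>>> {"fn": "arm_command", "kwargs": {
  "steps": [
    {"dp": [0,0,-0.3],"turn": 0},
    {"dp": [0,0,-0.6],"turn": 0},
    {"dp": [0,0,-0.9],"turn": 0},
    {"dp": [0,0,-1],"turn": 0},
    {"dp": [0,0.3,-1],"turn": 0},
    {"dp": [0,0.6,-1],"turn": 0},
    {"dp": [0,1,-1],"turn": 0},
    {"dp": [0,1,-1],"turn": 0}
  ]
}}

```text
t: 26.05
position: [0.4795, -0.2034, 0.3639]
tool_rot: [1.0, -0.005, -0.001, 0.0]
wrist_force: [0.3, -0.5, -0.7]
gripper_width: 0.0006
finger_force: 0.0
```

Run:
```python
from h import *
K=cam("side"); a=bot.capture("side"); t=bot.capture("top"); g=a.max(2)
for r in range(202,220): print(r,"".join(f"{v:4d}" for v in g[r,272:296]))
b=cv2.imread("pics/side0.png"); d=np.abs(a[:,:,::-1].astype(int)-b).max(2)
print("truckle_b diff",np.median(d[250:275,275:297]),"A",np.median(d[205:232,197:220]))
for c,l in(("side","truckle_a"),("side","board"),("top","truckle_a")): print(c,l,[np.round(x["uv"]).tolist() for x in bot.recognise(l,c)])
print({k:np.round(v,2).tolist() for k,v in bot.observe().items() if k in("t","wrist_force","position")})
```

```text
202  184 193 199 207 207 204 195 188 186 188 184 168 147 120 100  90  88 100 124 152 176 194 203 206
203  183 185 187 194 196 193 186 186 193 200 198 188 181 177 169 148 120  96  86  95 121 151 176 195
204  184 184 187 185 186 183 185 188 196 199 192 187 197 205 211 198 183 159 126  97  85  95 122 150
205  183 182 180 184 183 184 182 186 191 191 186 187 199 206 210 214 215 204 184 158 124  95  86  97
206  183 183 185 183 182 182 182 184 186 177 164 156 159 163 181 204 215 215 213 202 184 158 128  98
207  181 183 180 183 182 180 183 187 182 160 119  92  85  84 116 176 210 217 217 215 212 205 185 157
208  182 183 182 180 184 178 178 179 168 132  74  39  34  33  65 137 193 214 218 216 216 216 212 201
209  179 178 177 178 168 160 155 145 131  93  42  21  26  20  33  92 175 211 218 215 215 217 213 211
210  160 152 148 139 129 117 109 100  86  56  27  13  15  17  24  86 171 212 216 215 215 214 214 213
211  117 110 101  93  81  82  77  80  78  68  46  23  13  15  44 115 186 212 218 213 214 212 216 215
212   80  78  85  80  81  88 100 110 118 124 108  72  60  67 102 163 201 212 214 214 213 2
[... 278 characters left out ...]
214 214 214 213 217 214 216 216 214
216  187 185 184 184 183 185 183 185 184 186 182 188 194 198 205 212 213 214 215 216 215 214 213 213
217  184 185 185 186 185 186 184 184 185 182 183 182 186 187 194 203 211 212 217 215 213 211 212 210
218  174 183 185 183 184 184 184 186 182 184 183 182 183 183 186 190 200 207 212 213 212 212 211 210
219  168 182 184 185 183 182 184 184 184 184 182 182 182 184 183 184 188 196 204 210 213 209 209 211
truckle_b diff 4.0 A 4.0
side truckle_a [[205.0, 220.0], [284.0, 260.0]]
side board [[167.0, 306.0], [193.0, 276.0], [209.0, 263.0], [183.0, 284.0]]
top truckle_a [[255.0, 138.0]]
{'t': 26.3, 'position': [0.48, -0.19, 0.37], 'wrist_force': [-0.42, 0.29, 0.76]}
```

The knob is back at rest (284,210), the cheeses have not moved, and four boards are in the rack.

```bash
python3 -c "
from bench import bot
print(bot.hand_in())"
```

```text
the job is handed in; nothing more can be done
None
```

The board stands fully home in the empty slot, the lever was pushed to its stop and sprang back, the other boards and both cheeses show no movement in the cameras, and the job was handed in at about 26 s.

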